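# Find the unlocked cover of the bench duct and push it open

### The job

The soldering iron needs an outlet in the bench service duct: three of its four look-alike covers are locked from underneath and one is not. Press the covers on their black thumb pads until you find the one that rocks, then push that cover up until it stands fully open, upright, and leave it standing with the other three shut. Pick nothing up, and leave the board, reel, bottle and iron stand where they are.

Things in the scene. Friction and masses are not known exactly. Their poses are not given: they have to be found in the camera images.
- duct: Service duct fixed on the bench: grey steel box 160 mm deep (x), 400 long (y), top 85 above the bench. Origin: centre of underside; x points across it to its far side, y along it. Four bays in a row, a to d, centred at duct y = +138, +46, -46, -138 mm, openings 124 x 88 mm, clear 50 mm down, each under a flush cover on a pin along duct y at duct x = +10 mm, 82 mm above the bench
- cover_a (a joint): Swing angle of cover a (first from the +y end), rad: 0 shut, grows as the far end dips into the bay and the near edge rises; 1.57 upright, stop 1.66. All covers alike: aluminium, 120 mm (x) x 84 (y) x 4, 0.12 kg. A locked one gives under 3 mm at its pad; the unlocked one tips at 2 to 3 N there, and its stiff pin keeps it at any angle it is left at
- pad_a (a point): Centre of the black round thumb pad (26 mm across) on the top face of cover a, near its far edge, 32 mm beyond the pin; 85 mm above the bench while shut. Moves with the cover. Axes when shut as the duct's
- edge_a (a point): Middle of the near edge (robot side) of cover a, at mid-thickness, 70 mm from the pin; rises as the cover tips. Flush with the duct's top, with a 2 mm gap all round, while shut
- cover_b (a joint): Swing angle of cover b (second from the +y end), rad: 0 shut, grows as the far end dips into the bay and the near edge rises; 1.57 upright, stop 1.66. All covers alike: aluminium, 120 mm (x) x 84 (y) x 4, 0.12 kg. A locked one gives under 3 mm at its pad; the unlocked one tips at 2 to 3 N there, and its stiff pin keeps it at any angle it is left at
- pad_b (a point): Centre of the black round thumb pad (26 mm across) on the top face of cover b, near its far edge, 32 mm beyond the pin; 85 mm above the bench while shut. Moves with the cover. Axes when shut as the duct's
- edge_b (a point): Middle of the near edge (robot side) of cover b, at mid-thickness, 70 mm from the pin; rises as the cover tips. Flush with the duct's top, with a 2 mm gap all round, while shut
- cover_c (a joint): Swing angle of cover c (third from the +y end), rad: 0 shut, grows as the far end dips into the bay and the near edge rises; 1.57 upright, stop 1.66. All covers alike: aluminium, 120 mm (x) x 84 (y) x 4, 0.12 kg. A locked one gives under 3 mm at its pad; the unlocked one tips at 2 to 3 N there, and its stiff pin keeps it at any angle it is left at
- pad_c (a point): Centre of the black round thumb pad (26 mm across) on the top face of cover c, near its far edge, 32 mm beyond the pin; 85 mm above the bench while shut. Moves with the cover. Axes when shut as the duct's
- edge_c (a point): Middle of the near edge (robot side) of cover c, at mid-thickness, 70 mm from the pin; rises as the cover tips. Flush with the duct's top, with a 2 mm gap all round, while shut
- cover_d (a joint): Swing angle of cover d (last, at the -y end), rad: 0 shut, grows as the far end dips into the bay and the near edge rises; 1.57 upright, stop 1.66. All covers alike: aluminium, 120 mm (x) x 84 (y) x 4, 0.12 kg. A locked one gives under 3 mm at its pad; the unlocked one tips at 2 to 3 N there, and its stiff pin keeps it at any angle it is left at
- pad_d (a point): Centre of the black round thumb pad (26 mm across) on the top face of cover d, near its far edge, 32 mm beyond the pin; 85 mm above the bench while shut. Moves with the cover. Axes when shut as the duct's
- edge_d (a point): Middle of the near edge (robot side) of cover d, at mid-thickness, 70 mm from the pin; rises as the cover tips. Flush with the duct's top, with a 2 mm gap all round, while shut
- board: Bystander: green circuit-board panel 105 x 165 mm lying on its components on the bench beyond the -y end of the duct, 15 mm high overall. Origin: centre of its underside; long side along its y
- reel: Bystander: white solder reel standing on its flange in front of the duct, 56 mm across, 45 mm high. Origin: centre of its underside
- flux: Bystander: small amber bottle with red cap in front of the duct, 32 mm across, 68 mm high. Origin: centre of its underside
- stand: Bystander: soldering iron resting in its dark steel stand beyond the +y end of the duct; tray 150 x 100 mm, the iron's blue-ended handle rises towards the robot to about 155 mm high. Origin: centre of the tray's underside

How it is judged:
By the outcome, as a careful person would: the job done as asked, in the order asked, and still so for the second after the job is handed in, with the robot touching nothing.
It also fails if it takes over 58 s, if anything falls off the work surface, if the arm or the gripper's body presses on something with over 40 N, if the wrist force passes 120 N, or if a joint passes its speed limit or range.

### The arm

A 6-joint arm with a two-finger parallel gripper is mounted at the origin on the work surface. World frame = base frame: x ahead of the robot, y to its left, z up, the work surface at z = 0. Lengths are in m, angles in degrees, forces in N, time in s.
With the tool pointing down it reaches from about 0.35 to 0.875 m from the base axis. Payload 4.2 kg.
Tool frame: the origin (TCP) lies at the very end of the fingers, on their centre line; the grasp point (between the pads) lies 19 mm behind it (r.hold_point_z is the distance from the TCP to the grasp point, in m); z points along the fingers, y is the direction in which the jaws open and shut (so a half turn about z gives the same grasp; the last joint's range is limited). The gripper opens to 87 mm and grips with 3 to 60 N. Pads are 19 mm wide; open, the fingers measure 117 mm over their backs; the gripper's body (75 mm by 190 mm) begins 51 mm behind the grasp point.
Start: joints at [-53.365, 22.042, 0.453, 0, -68.411, -14.817], TCP at [0.232, -0.58, 0.223] pointing down, gripper open.
Joint ranges: [-179.83, 179.83], [-69.29, 118.12], [-61.27, 80.66], [-181.25, 117.63], [-171.15, -9.14], [-177.46, 177.46]. Speed limits (degrees/s): [159.86, 159.86, 180, 180, 180, 180].

### API

Orientations are given as a 3x3 rotation matrix whose columns are the frame's x, y, z axes.
In Python, from station import r, cams, ticket gives the robot as it stands.
- The arm moves only by the tool drive_tool, never from a script. Its argument "deltas" is a list of rows, each an object of numbers: "dx", "dy", "dz": the shift along the tool's x, y, z in m; "wx", "wy", "wz": the turn, a rotation vector about the tool's x, y, z in degrees. A call has 1 to 20 rows; each row is the pose to reach, as a shift and turn from the pose commanded when the call began, along the tool's axes at that moment; what a row does not reach only later rows make up. A row lasts 1/10 s, in which the tool goes at most 50 mm and 8.59 degrees, less where a joint would pass 70% of its speed; a pose out of reach is approached as far as the arm can. A call with a gripper value outside its range is refused whole. "gripper" is the opening, from 0 (shut) to 1 (fully open), set as the call begins (left out, the last holds). The fingers move at their own pace and stop on an object; the grip force is fixed at half the most. Time passes only in rows, so rows that repeat a pose let the fingers close. It gives the time, the measured TCP pose, the force and the opening at its end, in the units of the state.
- r.sense(): the state, without advancing time (a new reading comes with each control period).
- cams.capture(name): name is "scene" or "top" or "wrist"; returns the picture (480x640x3 uint8, red, green, blue); there is no depth.
- cams.camera_model(name): a dict with "intrinsics" (3x3 intrinsics, pixels), "extrinsics" (4x4, takes a point from world to camera coordinates); the wrist camera has in their place "T_tool_cam" (4x4, takes a point from camera to tool coordinates, whose origin is the TCP and whose axes are the flange's). Camera axes: x right, y down, z forward; pixel columns grow to the right and rows downward; lengths in m; the calibration is good to about 2 mm. A picture is of the moment at which its call begins: read the wrist's pose just before it. camera_model takes no time and is no camera call.
- ticket.finish_job(): hands the job in, once; it reports no verdict.
The state is a dict: "time_s": time; "joints": joint angles; "joint_velocities": joint speeds; "effort": joint torques, N m; "tcp_pos": TCP position; "ee_rot": TCP orientation; "wrist_force": force on the tool from outside, world axes, zero at the start; "moment": the same for the moment, N m; "gripper_width": opening from 0.0 (shut) to 1.0 (fully open).
Only numpy, scipy, OpenCV 4.12 (cv2) and the standard library are available. Lean on these libraries where they do the work, as an engineer would, in place of code of your own. Each camera call takes 0.05 s, during which the arm holds its last target.

## Working session

There is one attempt and no reset: what is moved stays moved. The work goes in short steps, Python scripts to look and compute and a tool call to move; the robot and the scene stay as the last step left them, time stands still between calls to the robot, and variables do not carry over. Pictures are saved under pics/ and viewed, and the job is handed in when it is done.

Besides the shell and the picture viewer there is one more tool, called after ">>>" as a command line: name --argument value ..., lists and objects as JSON in quotes. drive_tool: Moves the arm, as the interface text tells. Its arguments: {"type":"object","properties":{"deltas":{"type":"array","items":{"type":"object","properties":{"dx":{"type":"number"},"dy":{"type":"number"},"dz":{"type":"number"},"wx":{"type":"number"},"wy":{"type":"number"},"wz":{"type":"number"}}}},"gripper":{"type":"number"}},"required":["deltas"]}

```bash
mkdir -p pics
python3 - <<'E'
from station import r,cams,ticket
import cv2,numpy as np
s=r.sense();print({k:np.round(v,3).tolist() for k,v in s.items()})
for n in("scene","top"):
    im=cams.capture(n);cv2.imwrite(f"pics/{n}0.png",im[:,:,::-1])
    m=cams.camera_model(n);print(n,np.round(m["intrinsics"],1).tolist(),np.round(m["extrinsics"],4).tolist())
print(np.round(cams.camera_model("wrist")["T_tool_cam"],3))
E
```

```text
{'time_s': 0.0, 'joints': [-53.365, 22.089, 0.38, -0.028, -68.414, -14.816], 'joint_velocities': [-0.073, 0.033, 0.053, -0.025, -0.028, 0.01], 'effort': [0.001, -39.066, 18.74, 4.22, 0.011, -0.0], 'tcp_pos': [0.232, -0.58, 0.221], 'ee_rot': [[-0.928, -0.372, -0.001], [-0.372, 0.928, 0.002], [0.0, 0.002, -1.0]], 'wrist_force': [0.485, -0.303, 0.276], 'moment': [0.071, -0.065, 0.112], 'gripper_width': 0.999}
scene [[556.6, 0.0, 324.4], [0.0, 556.6, 239.5], [0.0, 0.0, 1.0]] [[-0.8582, 0.5132, 0.0116, 0.4335], [0.3731, 0.6392, -0.6725, -0.1698], [-0.3525, -0.5728, -0.74, 1.4465], [0.0, 0.0, 0.0, 1.0]]
top [[475.5, 0.0, 314.9], [0.0, 475.5, 240.7], [0.0, 0.0, 1.0]] [[-0.1776, -0.9841, -0.0065, 0.1095], [-0.9615, 0.1749, -0.2117, 0.5488], [0.2095, -0.0314, -0.9773, 0.8679], [0.0, 0.0, 0.0, 1.0]]
[[-0.    -0.959 -0.283  0.077]
 [ 1.     0.    -0.001 -0.   ]
 [ 0.001 -0.283  0.959 -0.162]
 [ 0.     0.     0.     1.   ]]
```

View pics/top0.png

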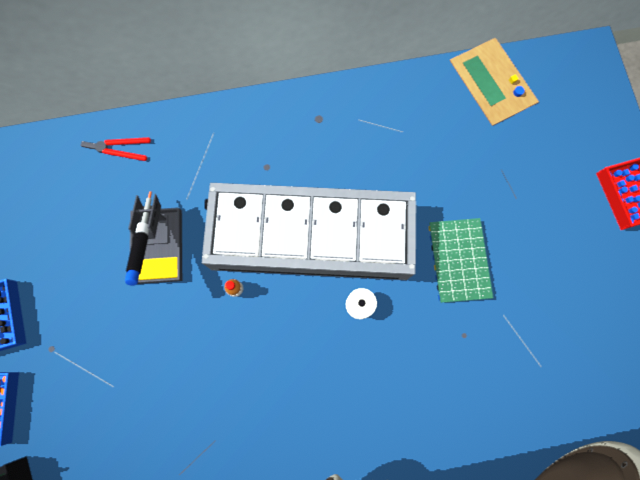

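View pics/scene0.png

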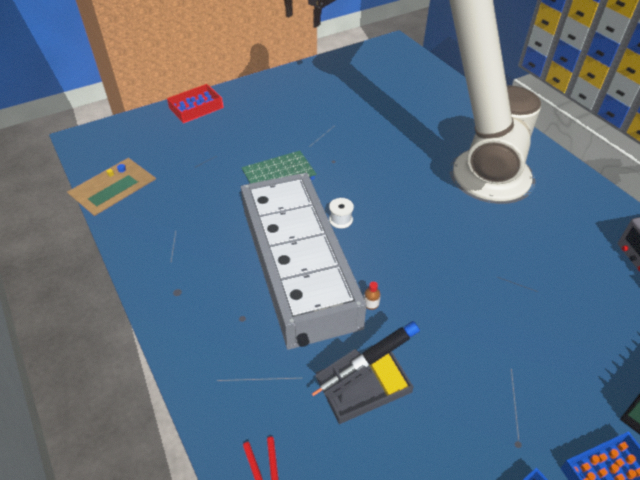

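The top view shows pads a–d at about (240,202), (288,204), (335,207) and (383,209). The iron is on the left (+y), the board on the right, and the bottle (233,288) and reel (361,304) are in front of the duct. Next I'll measure the pads in both views.

```bash
cat > h.py <<'E'
import cv2,numpy as np
from station import r,cams,ticket
def ray(n,uv,z):
    m=cams.camera_model(n);K=m["intrinsics"];E=np.array(m["extrinsics"]);R=E[:3,:3];t=E[:3,3]
    d=R.T@np.linalg.inv(K)@np.array([uv[0],uv[1],1.]);c=-R.T@t
    return c+d*(z-c[2])/d[2]
def proj(n,p):
    m=cams.camera_model(n);E=np.array(m["extrinsics"]);q=m["intrinsics"]@(E[:3,:3]@np.array(p)+E[:3,3]);return q[:2]/q[2]
def dark(im,uv,h=10,thr=70):
    u,v=map(int,uv);w=im[v-h:v+h+1,u-h:u+h+1].max(2)<thr
    n,l,st,ce=cv2.connectedComponentsWithStats(w.astype(np.uint8))
    i=1+np.argmax(st[1:,4]);return ce[i]+[u-h,v-h],st[i,4]
E
python3 - <<'E'
from h import *
S={"top":[(240,202),(288,204),(335,207),(383,209)],"scene":[(296,295),(284,260),(273,229),(263,200)]}
P={}
for n in S:
    im=cv2.imread(f"pics/{n}0.png")
    P[n]=[]
    for g in S[n]:
        c,a=dark(im,g);p=ray(n,c,.085);P[n].append(p);print(n,np.round(c,1),a,np.round(p,4))
p=(np.array(P["top"])+np.array(P["scene"]))/2
print("spacing",np.linalg.norm(np.diff(p,axis=0),axis=1))
y=p[0]-p[3];y/=np.linalg.norm(y);yaw=np.degrees(np.arctan2(-y[0],y[1]));x=np.array([y[1],-y[0],0])
c=p.mean(0);print("yaw",yaw,"ctr pads",c,"x",x,"y",y,"duct o",c-.042*x)
o=c-.042*x
for k in(138,46,-46,-138):print(k,np.round(o+.042*x+k/1000*y,4),"edge",np.round(o-.06*x+k/1000*y,4))
# check duct corners project
for n in S:
    im=cv2.imread(f"pics/{n}0.png")
    for sx in(-.08,.08):
        for sy in(-.2,.2):
            q=o+sx*x+sy*y;q[2]=.085;cv2.circle(im,tuple(int(v) for v in np.round(proj(n,q))),2,(0,0,255),1)
    cv2.imwrite(f"pics/{n}_chk.png",im)
top=cv2.imread("pics/top0.png")
for nm,uv,z in(("reel",(361,304),.045),("flux",(232,286),.068),("handle",(131,279),.15)):print(nm,ray("top",uv,z))
E
python3 -c "
import cv2
a=cv2.imread('pics/top_chk.png')[160:320,110:510];cv2.imwrite('pics/chk.png',cv2.resize(a,None,fx=2,fy=2))"
```

```text
top [239.5 202.2] 89 [0.6547 0.1403 0.085 ]
top [287.1 204.5] 89 [0.6337 0.0506 0.085 ]
top [335.  206.8] 92 [ 0.6127 -0.0392  0.085 ]
top [382.9 209. ] 93 [ 0.5918 -0.1288  0.085 ]
scene [293.9 295.5] 8 [0.6582 0.1395 0.085 ]
scene [281. 258.] 1 [0.6353 0.0432 0.085 ]
scene [275. 227.] 1 [ 0.6056 -0.0404  0.085 ]
scene [262.  199.5] 21 [ 0.5916 -0.1308  0.085 ]
spacing [0.0955207  0.09036509 0.09163697]
yaw -13.505562199568013 ctr pads [0.622937   0.00429336 0.085     ] x [ 0.97234725 -0.23353976  0.        ] y [0.23353976 0.97234725 0.        ] duct o [0.58209842 0.01410203 0.085     ]
138 [0.6552 0.1385 0.085 ] edge [0.556  0.1623 0.085 ]
46 [0.6337 0.049  0.085 ] edge [0.5345 0.0728 0.085 ]
-46 [ 0.6122 -0.0404  0.085 ] edge [ 0.513  -0.0166  0.085 ]
-138 [ 0.5907 -0.1299  0.085 ] edge [ 0.4915 -0.1061  0.085 ]
reel [ 0.42403169 -0.05571763  0.045     ]
flux [0.49928234 0.18017167 0.068     ]
handle [0.53022086 0.33751121 0.15      ]
```

View pics/chk.png

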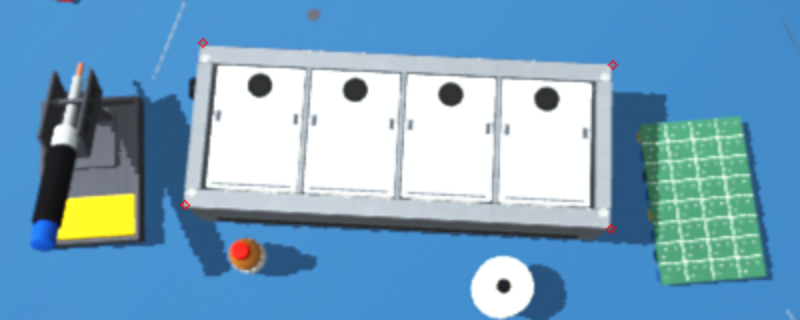

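The top-view pads are 92.2 mm apart, as specified, so I'll use those. The duct yaw is about -13.2°. The scene-view masks were poor, so I'm dropping them. I'll move over pad d with the fingers shut and the jaw axis along duct y.

>>> drive_tool --deltas '[{"dx": -0.01,"dy": 0.006,"dz": 0,"wz": 1},{"dx": -0.035,"dy": 0.02,"dz": 0,"wz": 4},{"dx": -0.07,"dy": 0.04,"dz": 0,"wz": 7},{"dx": -0.11,"dy": 0.062,"dz": 0,"wz": 10},{"dx": -0.15,"dy": 0.085,"dz": 0,"wz": 13},{"dx": -0.19,"dy": 0.108,"dz": 0,"wz": 16},{"dx": -0.23,"dy": 0.13,"dz": 0,"wz": 19},{"dx": -0.27,"dy": 0.153,"dz": 0.01,"wz": 22},{"dx": -0.31,"dy": 0.176,"dz": 0.02,"wz": 25},{"dx": -0.35,"dy": 0.199,"dz": 0.03,"wz": 28},{"dx": -0.39,"dy": 0.221,"dz": 0.04,"wz": 31},{"dx": -0.43,"dy": 0.244,"dz": 0.055,"wz": 33},{"dx": -0.465,"dy": 0.264,"dz": 0.07,"wz": 34},{"dx": -0.49,"dy": 0.278,"dz": 0.085,"wz": 35},{"dx": -0.502,"dy": 0.285,"dz": 0.095,"wz": 35},{"dx": -0.502,"dy": 0.285,"dz": 0.1,"wz": 35},{"dx": -0.502,"dy": 0.285,"dz": 0.1,"wz": 35}]' --gripper 0

```text
schema error: expected keys dx, dy, dz, wx, wy, wz
```

```bash
cat >> h.py <<'E'
PAD=dict(a=(.6547,.1403),b=(.6337,.0506),c=(.6127,-.0392),d=(.5918,-.1288))
X=np.array([.9737,-.2277,0]);Y=np.array([.2277,.9737,0])
O=np.mean([PAD[k] for k in"abcd"],axis=0);O=np.array([*O,0])-.042*X
def st():
    s=r.sense();p=np.array(s["tcp_pos"]);R=np.array(s["ee_rot"])
    d=R.T@np.c_[X,Y,[0,0,1]]
    print("t",s["time_s"],"tcp",np.round(p,4),"duct",np.round([(p-O)@X,(p-O)@Y,p[2]],4),"F",np.round(s["wrist_force"],2),"g",s["gripper_width"]);print("tool axes wrt duct\n",np.round(R.T@np.c_[X,Y,[0,0,1]],3));return p,R
E
python3 - <<'E'
from h import *
st();print(O)
im=cams.capture("wrist");cv2.imwrite("pics/w1.png",im[:,:,::-1])
E
```

```text
t 0.1 tcp [ 0.2321 -0.5797  0.2216] duct [-0.2055 -0.6591  0.2216] F [ 0.19  0.36 -0.31] g 1.0024130039726908
tool axes wrt duct
 [[-0.819 -0.573  0.   ]
 [-0.573  0.819  0.002]
 [-0.001  0.002 -1.   ]]
[0.5823296 0.0152884 0.       ]
```

View pics/w1.png

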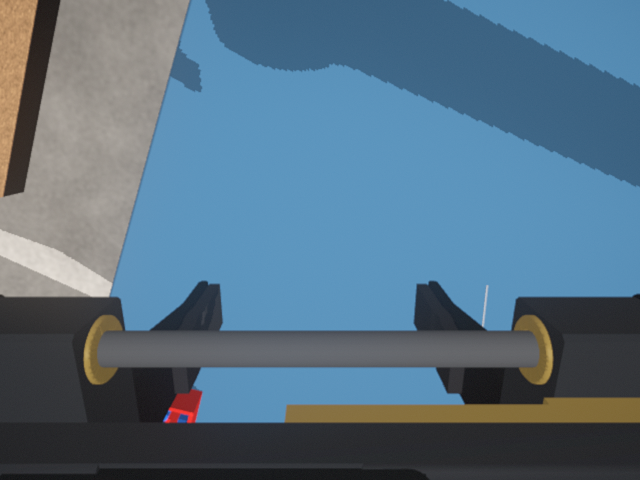

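The move was refused because every row needs all six keys. The wrist view shows only the bench and the open fingers.

>>> drive_tool --deltas '[{"dx": -0.01,"dy": 0.006,"dz": 0,"wx": 0,"wy": 0,"wz": 1},{"dx": -0.035,"dy": 0.02,"dz": 0,"wx": 0,"wy": 0,"wz": 4},{"dx": -0.07,"dy": 0.04,"dz": 0,"wx": 0,"wy": 0,"wz": 7},{"dx": -0.11,"dy": 0.062,"dz": 0,"wx": 0,"wy": 0,"wz": 10},{"dx": -0.15,"dy": 0.085,"dz": 0,"wx": 0,"wy": 0,"wz": 13},{"dx": -0.19,"dy": 0.108,"dz": 0,"wx": 0,"wy": 0,"wz": 16},{"dx": -0.23,"dy": 0.13,"dz": 0,"wx": 0,"wy": 0,"wz": 19},{"dx": -0.27,"dy": 0.153,"dz": 0.01,"wx": 0,"wy": 0,"wz": 22},{"dx": -0.31,"dy": 0.176,"dz": 0.02,"wx": 0,"wy": 0,"wz": 25},{"dx": -0.35,"dy": 0.199,"dz": 0.03,"wx": 0,"wy": 0,"wz": 28},{"dx": -0.39,"dy": 0.221,"dz": 0.04,"wx": 0,"wy": 0,"wz": 31},{"dx": -0.43,"dy": 0.244,"dz": 0.055,"wx": 0,"wy": 0,"wz": 33},{"dx": -0.465,"dy": 0.264,"dz": 0.07,"wx": 0,"wy": 0,"wz": 34},{"dx": -0.49,"dy": 0.278,"dz": 0.085,"wx": 0,"wy": 0,"wz": 35},{"dx": -0.502,"dy": 0.285,"dz": 0.095,"wx": 0,"wy": 0,"wz": 35},{"dx": -0.502,"dy": 0.285,"dz": 0.1,"wx": 0,"wy": 0,"wz": 35},{"dx": -0.502,"dy": 0.285,"dz": 0.1,"wx": 0,"wy": 0,"wz": 35}]' --gripper 0

```text
time_s: 1.85
tcp_pos: [0.5913, -0.1295, 0.1216]
ee_rot: [[-0.974, 0.228, -0.003], [0.228, 0.974, -0.0], [0.002, -0.001, -1.0]]
wrist_force: [-0.2, -0.9, 0.2]
gripper_width: 0.007
```

Run:
```python
from h import *
st()
im=cams.capture("wrist");cv2.imwrite("pics/w2.png",im[:,:,::-1])
```

```text
t 1.85 tcp [ 0.5913 -0.1295  0.1216] duct [ 0.0417 -0.1389  0.1216] F [-0.17 -0.86  0.21] g 0.006852612398485752
tool axes wrt duct
 [[-1.     0.     0.002]
 [ 0.     1.    -0.001]
 [-0.002 -0.001 -1.   ]]
```

View pics/w2.png

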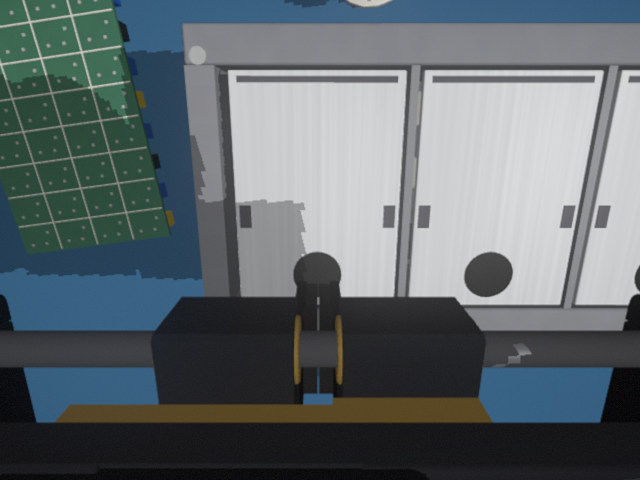

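The fingers are centred over pad d (317,273), and the tool axes line up with the duct (tool x = -duct x, y = y). Now I'll press it gently.

>>> drive_tool --deltas '[{"dx": 0,"dy": 0,"dz": 0.015,"wx": 0,"wy": 0,"wz": 0},{"dx": 0,"dy": 0,"dz": 0.03,"wx": 0,"wy": 0,"wz": 0},{"dx": 0,"dy": 0,"dz": 0.034,"wx": 0,"wy": 0,"wz": 0},{"dx": 0,"dy": 0,"dz": 0.035,"wx": 0,"wy": 0,"wz": 0},{"dx": 0,"dy": 0,"dz": 0.036,"wx": 0,"wy": 0,"wz": 0},{"dx": 0,"dy": 0,"dz": 0.037,"wx": 0,"wy": 0,"wz": 0},{"dx": 0,"dy": 0,"dz": 0.038,"wx": 0,"wy": 0,"wz": 0},{"dx": 0,"dy": 0,"dz": 0.039,"wx": 0,"wy": 0,"wz": 0},{"dx": 0,"dy": 0,"dz": 0.039,"wx": 0,"wy": 0,"wz": 0}]'

```text
time_s: 2.8
tcp_pos: [0.5929, -0.1292, 0.0845]
ee_rot: [[-0.974, 0.228, 0.001], [0.228, 0.974, -0.001], [-0.001, -0.0, -1.0]]
wrist_force: [-0.5, -0.7, 4.6]
gripper_width: 0.008
```

>>> drive_tool --deltas '[{"dx": 0,"dy": 0,"dz": 0.001,"wx": 0,"wy": 0,"wz": 0},{"dx": 0,"dy": 0,"dz": 0.002,"wx": 0,"wy": 0,"wz": 0},{"dx": 0,"dy": 0,"dz": 0.003,"wx": 0,"wy": 0,"wz": 0},{"dx": 0,"dy": 0,"dz": 0.004,"wx": 0,"wy": 0,"wz": 0},{"dx": 0,"dy": 0,"dz": 0.004,"wx": 0,"wy": 0,"wz": 0}]'

```text
time_s: 3.3
tcp_pos: [0.5931, -0.1292, 0.0843]
ee_rot: [[-0.974, 0.226, 0.002], [0.226, 0.974, -0.002], [-0.003, -0.001, -1.0]]
wrist_force: [-6.7, 2.2, 21.5]
gripper_width: 0.005
```

Cover d is locked: 21 N moved it only 0.2 mm. Lifting and pressing c, 92 mm along duct y.

>>> drive_tool --deltas '[{"dx": 0,"dy": 0,"dz": -0.008,"wx": 0,"wy": 0,"wz": 0},{"dx": 0,"dy": 0,"dz": -0.02,"wx": 0,"wy": 0,"wz": 0},{"dx": 0,"dy": 0.015,"dz": -0.022,"wx": 0,"wy": 0,"wz": 0},{"dx": 0,"dy": 0.035,"dz": -0.022,"wx": 0,"wy": 0,"wz": 0},{"dx": 0,"dy": 0.06,"dz": -0.022,"wx": 0,"wy": 0,"wz": 0},{"dx": 0,"dy": 0.08,"dz": -0.022,"wx": 0,"wy": 0,"wz": 0},{"dx": 0,"dy": 0.092,"dz": -0.022,"wx": 0,"wy": 0,"wz": 0},{"dx": 0,"dy": 0.092,"dz": -0.02,"wx": 0,"wy": 0,"wz": 0},{"dx": 0,"dy": 0.092,"dz": -0.01,"wx": 0,"wy": 0,"wz": 0},{"dx": 0,"dy": 0.092,"dz": -0.005,"wx": 0,"wy": 0,"wz": 0},{"dx": 0,"dy": 0.092,"dz": -0.004,"wx": 0,"wy": 0,"wz": 0},{"dx": 0,"dy": 0.092,"dz": -0.003,"wx": 0,"wy": 0,"wz": 0},{"dx": 0,"dy": 0.092,"dz": -0.002,"wx": 0,"wy": 0,"wz": 0},{"dx": 0,"dy": 0.092,"dz": -0.001,"wx": 0,"wy": 0,"wz": 0},{"dx": 0,"dy": 0.092,"dz": 0,"wx": 0,"wy": 0,"wz": 0},{"dx": 0,"dy": 0.092,"dz": 0,"wx": 0,"wy": 0,"wz": 0}]'

```text
time_s: 4.9
tcp_pos: [0.613, -0.0399, 0.0843]
ee_rot: [[-0.974, 0.228, 0.0], [0.228, 0.974, -0.001], [-0.001, -0.0, -1.0]]
wrist_force: [-9.6, 5.2, 23.8]
gripper_width: 0.002
```

Cover c is locked as well: 24 N and z stayed at .0843, the same as d. On to b.

>>> drive_tool --deltas '[{"dx": 0,"dy": 0,"dz": -0.008,"wx": 0,"wy": 0,"wz": 0},{"dx": 0,"dy": 0,"dz": -0.02,"wx": 0,"wy": 0,"wz": 0},{"dx": 0,"dy": 0.015,"dz": -0.022,"wx": 0,"wy": 0,"wz": 0},{"dx": 0,"dy": 0.035,"dz": -0.022,"wx": 0,"wy": 0,"wz": 0},{"dx": 0,"dy": 0.06,"dz": -0.022,"wx": 0,"wy": 0,"wz": 0},{"dx": 0,"dy": 0.08,"dz": -0.022,"wx": 0,"wy": 0,"wz": 0},{"dx": 0,"dy": 0.092,"dz": -0.022,"wx": 0,"wy": 0,"wz": 0},{"dx": 0,"dy": 0.092,"dz": -0.02,"wx": 0,"wy": 0,"wz": 0},{"dx": 0,"dy": 0.092,"dz": -0.01,"wx": 0,"wy": 0,"wz": 0},{"dx": 0,"dy": 0.092,"dz": -0.005,"wx": 0,"wy": 0,"wz": 0},{"dx": 0,"dy": 0.092,"dz": -0.004,"wx": 0,"wy": 0,"wz": 0},{"dx": 0,"dy": 0.092,"dz": -0.003,"wx": 0,"wy": 0,"wz": 0},{"dx": 0,"dy": 0.092,"dz": -0.002,"wx": 0,"wy": 0,"wz": 0},{"dx": 0,"dy": 0.092,"dz": -0.001,"wx": 0,"wy": 0,"wz": 0},{"dx": 0,"dy": 0.092,"dz": 0,"wx": 0,"wy": 0,"wz": 0},{"dx": 0,"dy": 0.092,"dz": 0,"wx": 0,"wy": 0,"wz": 0}]'

```text
time_s: 6.5
tcp_pos: [0.6343, 0.0497, 0.0796]
ee_rot: [[-0.974, 0.228, -0.0], [0.228, 0.974, -0.0], [0.0, -0.0, -1.0]]
wrist_force: [-1.5, -1.2, 3.9]
gripper_width: 0.005
```

Cover b rocks: it gave about 5 mm at 4 N, so it is the unlocked one. Tipping it further with the pad.

>>> drive_tool --deltas '[{"dx": 0,"dy": 0,"dz": 0.002,"wx": 0,"wy": 0,"wz": 0},{"dx": 0,"dy": 0,"dz": 0.004,"wx": 0,"wy": 0,"wz": 0},{"dx": 0,"dy": 0,"dz": 0.006,"wx": 0,"wy": 0,"wz": 0},{"dx": 0,"dy": 0,"dz": 0.008,"wx": 0,"wy": 0,"wz": 0},{"dx": 0,"dy": 0,"dz": 0.01,"wx": 0,"wy": 0,"wz": 0},{"dx": 0,"dy": 0,"dz": 0.012,"wx": 0,"wy": 0,"wz": 0},{"dx": 0,"dy": 0,"dz": 0.014,"wx": 0,"wy": 0,"wz": 0},{"dx": 0,"dy": 0,"dz": 0.016,"wx": 0,"wy": 0,"wz": 0},{"dx": 0,"dy": 0,"dz": 0.018,"wx": 0,"wy": 0,"wz": 0},{"dx": 0,"dy": 0,"dz": 0.02,"wx": 0,"wy": 0,"wz": 0},{"dx": 0,"dy": 0,"dz": 0.022,"wx": 0,"wy": 0,"wz": 0},{"dx": 0,"dy": 0,"dz": 0.024,"wx": 0,"wy": 0,"wz": 0},{"dx": 0,"dy": 0,"dz": 0.024,"wx": 0,"wy": 0,"wz": 0}]'

```text
time_s: 7.8
tcp_pos: [0.6342, 0.0501, 0.055]
ee_rot: [[-0.974, 0.228, -0.001], [0.228, 0.974, -0.0], [0.001, -0.0, -1.0]]
wrist_force: [1.2, 0.0, 1.1]
gripper_width: 0.009
```

Run:
```python
from h import *
st()
im=cams.capture("scene");cv2.imwrite("pics/s3.png",cv2.resize(im[140:380,180:480,::-1],None,fx=2.5,fy=2.5))
```

```text
t 7.8 tcp [0.6342 0.0501 0.055 ] duct [0.0426 0.0457 0.055 ] F [1.23 0.04 1.07] g 0.008966265384266033
tool axes wrt duct
 [[-1.     0.     0.001]
 [ 0.     1.    -0.   ]
 [-0.001 -0.    -1.   ]]
```

View pics/s3.png

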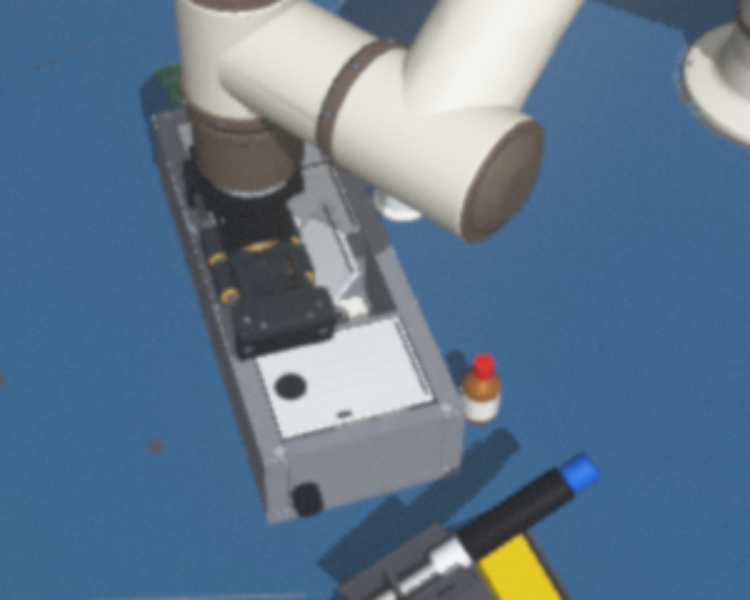

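Cover b is tipped about 50°, with its near edge raised. I'll lift out, pass over to the near side, and lower to z≈.105 in front of the edge.

>>> drive_tool --deltas '[{"dx": 0,"dy": 0,"dz": -0.01,"wx": 0,"wy": 0,"wz": 0},{"dx": 0,"dy": 0,"dz": -0.03,"wx": 0,"wy": 0,"wz": 0},{"dx": 0,"dy": 0,"dz": -0.06,"wx": 0,"wy": 0,"wz": 0},{"dx": 0,"dy": 0,"dz": -0.09,"wx": 0,"wy": 0,"wz": 0},{"dx": 0,"dy": 0,"dz": -0.11,"wx": 0,"wy": 0,"wz": 0},{"dx": 0.01,"dy": 0,"dz": -0.12,"wx": 0,"wy": 0,"wz": 0},{"dx": 0.03,"dy": 0,"dz": -0.12,"wx": 0,"wy": 0,"wz": 0},{"dx": 0.055,"dy": 0,"dz": -0.12,"wx": 0,"wy": 0,"wz": 0},{"dx": 0.08,"dy": 0,"dz": -0.12,"wx": 0,"wy": 0,"wz": 0},{"dx": 0.1,"dy": 0,"dz": -0.12,"wx": 0,"wy": 0,"wz": 0},{"dx": 0.112,"dy": 0,"dz": -0.12,"wx": 0,"wy": 0,"wz": 0},{"dx": 0.112,"dy": 0,"dz": -0.118,"wx": 0,"wy": 0,"wz": 0},{"dx": 0.112,"dy": 0,"dz": -0.1,"wx": 0,"wy": 0,"wz": 0},{"dx": 0.112,"dy": 0,"dz": -0.08,"wx": 0,"wy": 0,"wz": 0},{"dx": 0.112,"dy": 0,"dz": -0.06,"wx": 0,"wy": 0,"wz": 0},{"dx": 0.112,"dy": 0,"dz": -0.05,"wx": 0,"wy": 0,"wz": 0},{"dx": 0.112,"dy": 0,"dz": -0.05,"wx": 0,"wy": 0,"wz": 0}]'

```text
time_s: 9.55
tcp_pos: [0.5248, 0.0751, 0.1038]
ee_rot: [[-0.974, 0.229, -0.003], [0.229, 0.974, -0.002], [0.003, -0.002, -1.0]]
wrist_force: [-0.4, 0.1, 0.2]
gripper_width: 0.005
```

Run:
```python
from h import *
st()
im=cams.capture("scene");cv2.imwrite("pics/s4.png",cv2.resize(im[140:380,180:480,::-1],None,fx=2.5,fy=2.5))
im=cams.capture("top");cv2.imwrite("pics/t4.png",cv2.resize(im[160:320,110:510,::-1],None,fx=2,fy=2))
```

```text
t 9.55 tcp [0.5248 0.0751 0.1038] duct [-0.0697  0.0452  0.1038] F [-0.39  0.12  0.16] g 0.004845266024555548
tool axes wrt duct
 [[-1.     0.001  0.003]
 [ 0.001  1.    -0.002]
 [-0.003 -0.002 -1.   ]]
```

View pics/s4.png

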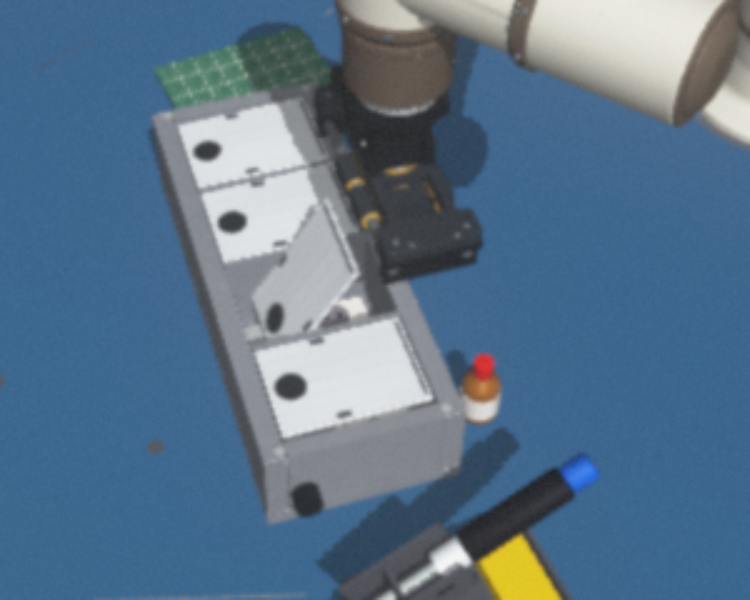

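View pics/t4.png

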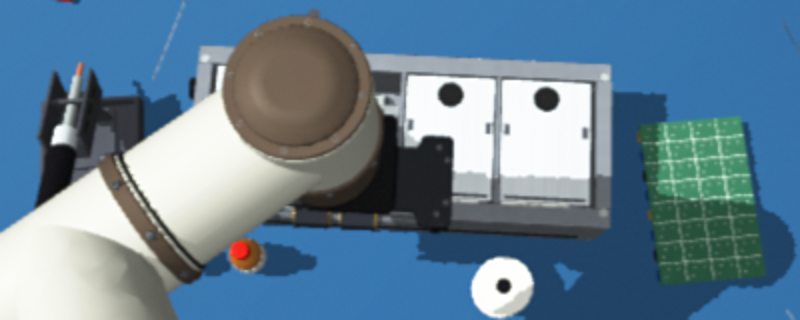

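Cover b holds about 50°, the other three are shut, and the closed fingers stand in front of its raised edge. Pushing it upright along duct +x, stopping just short of vertical.

>>> drive_tool --deltas '[{"dx": -0.005,"dy": 0,"dz": 0,"wx": 0,"wy": 0,"wz": 0},{"dx": -0.01,"dy": 0,"dz": 0,"wx": 0,"wy": 0,"wz": 0},{"dx": -0.015,"dy": 0,"dz": 0,"wx": 0,"wy": 0,"wz": 0},{"dx": -0.02,"dy": 0,"dz": 0,"wx": 0,"wy": 0,"wz": 0},{"dx": -0.024,"dy": 0,"dz": 0,"wx": 0,"wy": 0,"wz": 0},{"dx": -0.028,"dy": 0,"dz": 0,"wx": 0,"wy": 0,"wz": 0},{"dx": -0.032,"dy": 0,"dz": 0,"wx": 0,"wy": 0,"wz": 0},{"dx": -0.036,"dy": 0,"dz": 0,"wx": 0,"wy": 0,"wz": 0},{"dx": -0.04,"dy": 0,"dz": 0,"wx": 0,"wy": 0,"wz": 0},{"dx": -0.044,"dy": 0,"dz": 0,"wx": 0,"wy": 0,"wz": 0},{"dx": -0.048,"dy": 0,"dz": 0,"wx": 0,"wy": 0,"wz": 0},{"dx": -0.052,"dy": 0,"dz": 0,"wx": 0,"wy": 0,"wz": 0},{"dx": -0.055,"dy": 0,"dz": 0,"wx": 0,"wy": 0,"wz": 0},{"dx": -0.058,"dy": 0,"dz": 0,"wx": 0,"wy": 0,"wz": 0},{"dx": -0.06,"dy": 0,"dz": 0,"wx": 0,"wy": 0,"wz": 0},{"dx": -0.062,"dy": 0,"dz": 0,"wx": 0,"wy": 0,"wz": 0},{"dx": -0.064,"dy": 0,"dz": 0,"wx": 0,"wy": 0,"wz": 0},{"dx": -0.064,"dy": 0,"dz": 0,"wx": 0,"wy": 0,"wz": 0}]'

```text
time_s: 11.45
tcp_pos: [0.588, 0.061, 0.1055]
ee_rot: [[-0.974, 0.228, 0.0], [0.228, 0.974, 0.0], [-0.0, 0.0, -1.0]]
wrist_force: [-0.6, -0.2, -0.1]
gripper_width: 0.004
```

Run:
```python
from h import *
st()
im=cams.capture("scene");cv2.imwrite("pics/s5.png",cv2.resize(im[140:380,180:480,::-1],None,fx=2.5,fy=2.5))
im=cams.capture("wrist");cv2.imwrite("pics/w5.png",im[:,:,::-1])
```

```text
t 11.45 tcp [0.588  0.061  0.1055] duct [-0.0049  0.0458  0.1055] F [-0.63 -0.16 -0.13] g 0.0037562050304469023
tool axes wrt duct
 [[-1.  0. -0.]
 [ 0.  1.  0.]
 [ 0.  0. -1.]]
```

View pics/s5.png

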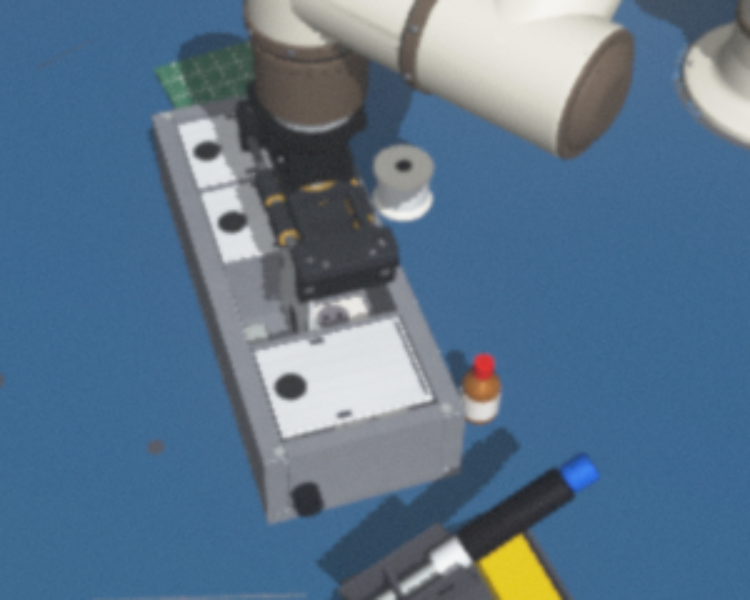

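View pics/w5.png

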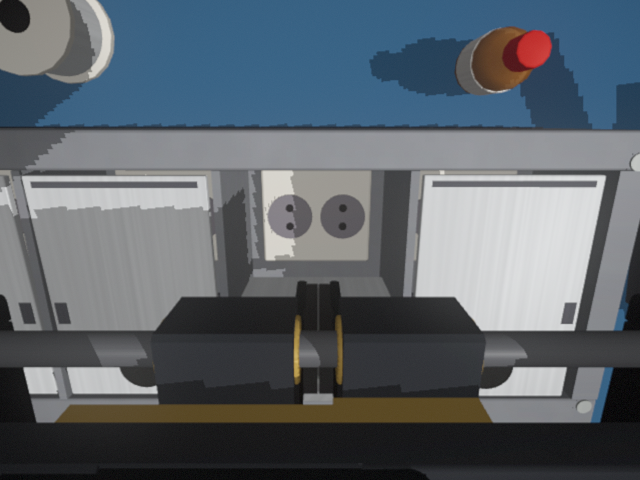

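The outlet is visible and cover b is nearly upright, with the wrist reading under 1 N. I'll push the last 5 mm.

>>> drive_tool --deltas '[{"dx": -0.001,"dy": 0,"dz": 0,"wx": 0,"wy": 0,"wz": 0},{"dx": -0.002,"dy": 0,"dz": 0,"wx": 0,"wy": 0,"wz": 0},{"dx": -0.003,"dy": 0,"dz": 0,"wx": 0,"wy": 0,"wz": 0},{"dx": -0.004,"dy": 0,"dz": 0,"wx": 0,"wy": 0,"wz": 0},{"dx": -0.005,"dy": 0,"dz": 0,"wx": 0,"wy": 0,"wz": 0},{"dx": -0.005,"dy": 0,"dz": 0,"wx": 0,"wy": 0,"wz": 0},{"dx": -0.005,"dy": 0,"dz": 0,"wx": 0,"wy": 0,"wz": 0}]'

```text
time_s: 12.25
tcp_pos: [0.5923, 0.0599, 0.1055]
ee_rot: [[-0.974, 0.228, -0.0], [0.228, 0.974, -0.0], [0.0, -0.0, -1.0]]
wrist_force: [-2.4, 1.0, 1.5]
gripper_width: 0.005
```

TCP is now at duct x≈-0.0005, which is vertical by my calculation. Backing straight off and looking.

>>> drive_tool --deltas '[{"dx": 0.005,"dy": 0,"dz": 0,"wx": 0,"wy": 0,"wz": 0},{"dx": 0.02,"dy": 0,"dz": 0,"wx": 0,"wy": 0,"wz": 0},{"dx": 0.045,"dy": 0,"dz": 0,"wx": 0,"wy": 0,"wz": 0},{"dx": 0.075,"dy": 0,"dz": -0.005,"wx": 0,"wy": 0,"wz": 0},{"dx": 0.105,"dy": 0,"dz": -0.02,"wx": 0,"wy": 0,"wz": 0},{"dx": 0.135,"dy": 0,"dz": -0.04,"wx": 0,"wy": 0,"wz": 0},{"dx": 0.16,"dy": 0,"dz": -0.06,"wx": 0,"wy": 0,"wz": 0},{"dx": 0.18,"dy": 0,"dz": -0.08,"wx": 0,"wy": 0,"wz": 0},{"dx": 0.18,"dy": 0,"dz": -0.08,"wx": 0,"wy": 0,"wz": 0}]'

```text
time_s: 13.15
tcp_pos: [0.4172, 0.1019, 0.1884]
ee_rot: [[-0.974, 0.226, 0.006], [0.226, 0.974, 0.004], [-0.005, 0.005, -1.0]]
wrist_force: [0.9, 0.9, 0.2]
gripper_width: 0.003
```

Run:
```python
from h import *
st()
im=cams.capture("scene")[:,:,::-1].copy();cv2.imwrite("pics/s6r.png",im);cv2.imwrite("pics/s6.png",cv2.resize(im[170:360,230:390],None,fx=3.1,fy=3.1,interpolation=cv2.INTER_CUBIC))
im=cams.capture("top")[:,:,::-1].copy();cv2.imwrite("pics/t6r.png",im);cv2.imwrite("pics/t6.png",cv2.resize(im[160:320,190:430],None,fx=3.3,fy=3.3,interpolation=cv2.INTER_CUBIC))
for n in("scene","top"):
  for ang in(80,85,90,95):
    a=np.radians(ang);
    for yy in(.088,.004):
      rel=np.array([-.07,.001]);x=rel[0]*np.cos(a)+rel[1]*np.sin(a);z=-rel[0]*np.sin(a)+rel[1]*np.cos(a)
      q=O+(.01+x)*X+yy*Y;q[2]=.082+z;print(n,ang,yy,np.round(proj(n,q),1),end=" ")
    print()
```

```text
t 13.15 tcp [0.4172 0.1019 0.1884] duct [-0.1805  0.0467  0.1884] F [0.94 0.95 0.2 ] g 0.003156552840096034
tool axes wrt duct
 [[-1.    -0.002 -0.005]
 [-0.002  1.     0.005]
 [ 0.005  0.005 -1.   ]]
scene 80 0.088 [309.4 248.7] scene 80 0.004 [297.4 218.7] 
scene 85 0.088 [306.3 249.2] scene 85 0.004 [294.5 219.1] 
scene 90 0.088 [303.3 249.8] scene 90 0.004 [291.5 219.7] 
scene 95 0.088 [300.2 250.7] scene 95 0.004 [288.6 220.4] 
top 80 0.088 [259.7 216.1] top 80 0.004 [307.  218.3] 
top 85 0.088 [259.9 212.7] top 85 0.004 [307.1 214.9] 
top 90 0.088 [260.1 209.3] top 90 0.004 [307.3 211.6] 
top 95 0.088 [260.4 206.1] top 95 0.004 [307.5 208.3]
```

View pics/s6.png

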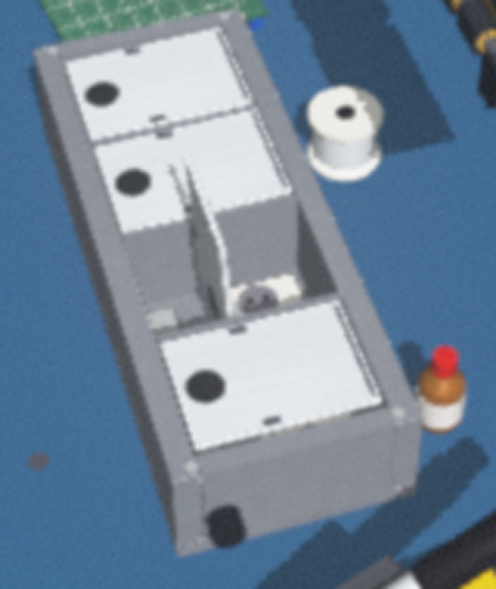

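View pics/t6.png

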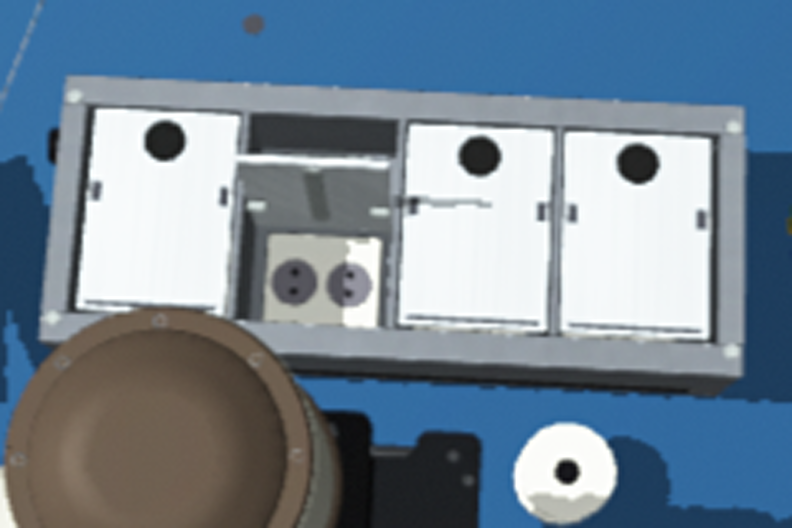

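Cover b stands upright and a, c and d are flush. I'll check the angle to sub-pixel accuracy from the bright top edge in the top view.

Run:
```python
from h import *
im=cv2.imread("pics/t6r.png").astype(float).mean(2)
for u in range(270,304,6):
    print(u,im[200:218,u].astype(int))
def pr(ang,lo):
    a=np.radians(ang);out=[]
    for rz in(-.001,.003):
        rel=np.array([-.07,rz]);x=rel[0]*np.cos(a)+rel[1]*np.sin(a);z=-rel[0]*np.sin(a)+rel[1]*np.cos(a)
        q=O+(.01+x)*X+lo*Y;q[2]=.082+z;out.append(proj("top",q))
    return np.round(out,1).tolist()
for a in(85,90,95):print(a,pr(a,.046))
```

```text
270 [ 57  57  57  57  64  86 124 251 254 175 113 114 114 114 116 117 116 115]
276 [ 56  57  57  54  58  86  95 209 252 188 120 112 112 113 116 114 115 118]
282 [ 56  55  55  55  55  79 105 181 246 226 151 133 102  90  92  98 103 106]
288 [ 57  56  56  55  56  71  89 133 249 254 180 112 104 102 105 102  98  99]
294 [ 55  55  55  55  55  59  85 125 238 253 175 112 109 110 108 108 109 108]
300 [ 56  56  56  56  54  53  86 156 225 247 192 122 107 112 112 112 109 108]
85 [[283.4, 214.9], [283.5, 212.7]]
90 [[283.6, 211.5], [283.8, 209.4]]
95 [[283.9, 208.3], [284.0, 206.2]]
```

Run:
```python
from h import *
a=cv2.imread("pics/scene0.png").astype(int);b=cv2.imread("pics/s6r.png").astype(int)
d=np.abs(a-b).max(2)
for n,(u0,v0,u1,v1) in dict(stand=(310,320,425,420),flux=(362,280,385,308),reel=(328,198,356,230),board=(240,152,315,182)).items():print(n,(d[v0:v1,u0:u1]>40).mean())
st();print(ticket.finish_job())
```

```text
stand 0.0
flux 0.0
reel 0.17745535714285715
board 0.0008888888888888889
t 13.25 tcp [0.4176 0.1013 0.186 ] duct [-0.18    0.0462  0.186 ] F [ 0.11  0.54 -0.39] g 0.0035638728694097456
tool axes wrt duct
 [[-1.    -0.    -0.002]
 [-0.     1.     0.002]
 [ 0.002  0.002 -1.   ]]
the job is handed in; nothing more can be done
None
```

Cover b was the unlocked one. It now stands upright with its outlet uncovered, and I handed the job in at about 13 s.

- **Finding the cover:** I pressed d, c and b in that order with the fingers closed. d and c stayed at 84 mm under 21–24 N. b gave about 5 mm at 4 N. I did not press a, because b had already been found.
- **Opening it:** I tipped b to about 50° at its pad. I then pushed the raised near edge over from the robot side (2.4 N at the last reading) and backed the arm clear.
- **Angle check:** The top view puts b at about 93° (±2–3°), slightly past vertical but short of the 95° stop. The scene view agrees with about 90°.
- **Other covers:** a, c and d look flush in both views.
- **Bystanders:** Before and after scene pictures show no change at the stand or bottle, and under 0.1% of pixels changed at the board. The reel's patch changed by 18%. I put that down to the arm's shadow falling across it, since the reel is at the same pixel position in the top view (about 361,304 before and 362,303 after).

One check failed: my first pad masks in the scene view were unreliable, so I used the top view alone for pad positions. Those gave the expected 92 mm spacing.

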